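# Seat the display turntable's platter on its drive pin

### The job

The round white platter of the motorised display turntable has been laid back on its hub but is not yet engaged, so it stands a little proud. With a fingertip, turn the platter round (for instance by pushing one of its pegs) until the notch in its rim lies over the brass drive pin, then press it down at the blue hub until it is fully home and level. Do not lift the platter, and leave the souvenirs around it where they stand.

Things in the scene. Friction and masses are not known exactly. Their poses are not given: they have to be found in the camera images.
- turntable: Black round drum of a display turntable, 188 mm across and 39 mm high, fixed to the counter (it does not move). Origin: centre of its underside on the counter. +z up; its +x points from the centre to the drive pin. A metal spigot stands up in its centre, hidden inside the platter's hub. With the motor off the drive pin does not move.
- pin (a point): Brass drive pin of the turntable, 10 mm thick, lying radially on the drum from 63 to 86 mm out from the centre; its outer 10 mm can be seen beyond the platter's rim. The point is on top of its round back, 70 mm from the centre, 45 mm above the counter.
- platter: Loose white round platter with blue pattern, 152 mm across, 8 mm thick, about 0.4 kg, lying level on the turntable. Origin: centre of its underside; +z up; +x points to the notch. A push of a few newtons on a peg turns it about the spigot; it stays where it is left. Its underside is 46.5 mm above the counter as found (just clear of the pin), 40 mm when fully seated: 6.5 mm of travel.
- notch (a point): Middle of the notch in the platter's rim, 70 mm from its centre, level with its top face. The notch goes right through, 13 mm wide at its root (58 mm from the centre), 17 mm at the rim; a short orange line is painted just inboard of it. Seated, it stands over point pin; the platter can go home only within about 2 mm (0.03 rad) either way of this.
- hub (a point): Centre of the flat top of the platter's blue hub cap, the place to press: 40 mm across, 20 mm above the platter's underside (66.5 mm above the counter as found, 60 mm when seated). Going down is stiff (a gripping bush, about 8 to 12 N of press), and the platter stays down where it is pushed.
- peg0 (a point): Centre of the top of an upright peg fixed on the platter (carries the plate on show): steel with a black rubber tip, 14 mm across, 18 mm high above the platter's top face, 48 mm from the platter's centre, 60 degrees anticlockwise (seen from above) from the notch.
- peg1 (a point): The same, top of the peg opposite the notch (180 degrees).
- peg2 (a point): The same, top of the peg 300 degrees anticlockwise from the notch.
- tram: Bystander, loose: red and white model tram, 119 by 42 by 62 mm high, about 0.28 kg. Origin: centre of its underside, +x along its length.
- bell: Bystander, loose: yellow souvenir bell with a cockerel on top, 44 mm across, 80 mm high, 0.14 kg. Origin: centre of its foot.
- tin: Bystander, loose: round white and blue tin, 74 mm across, 24 mm high, 0.12 kg. Origin: centre of its underside.
Things that resemble listed ones, but are neither listed nor needed, are in the scene too. Leave any green or purple look-alike of the platter alone.

How it is judged:
By the outcome, as a careful person would: the job done as asked, in the order asked, and still so for the second after the job is handed in, with the robot touching nothing.
It also fails if it takes over 64 s, if anything falls off the work surface, if the arm or the gripper's body presses on something with over 40 N, if the wrist force passes 120 N, or if a joint passes its speed limit or range.

### The arm

A 6-joint arm with a two-finger parallel gripper is mounted at the origin on the work surface. World frame = base frame: x ahead of the robot, y to its left, z up, the work surface at z = 0. Lengths are in m, angles in rad, forces in N, time in s.
With the tool pointing down it reaches from about 0.275 to 0.875 m from the base axis. Payload 12.5 kg.
Tool frame: the origin (TCP) lies at the very end of the fingers, on their centre line; the grasp point (between the pads) lies 19 mm behind it; z points along the fingers, y is the line along which they close (so a half turn about z gives the same grasp; the last joint's range is limited). The gripper opens to 85 mm and grips with 20 to 120 N. Pads are 22 mm wide; open, the fingers measure 114 mm over their backs; the gripper's body (76 mm by 85 mm) begins 54 mm behind the grasp point. The pads swing forward as they close: fully open they stand 13 mm farther back than shut.
Start: joints at [-1.262, 0.351, 1.652, -0, 1.139, -0.085], TCP at [0.211, -0.508, 0.204] pointing down, gripper open.
Joint ranges: [-2.75, 2.75], [-0.79, 2.1], [0.01, 2.65], [-1.57, 4.71], [0.07, 3.14], [-2.87, 2.87]. Speed limits (rad/s): [2.22, 2.22, 2.79, 3.14, 3.14, 3.14].

### API

Orientations are given as a 3x3 rotation matrix whose columns are the frame's x, y, z axes.
In Python, from bench import manip gives the robot as it stands. Calls block until the motion is done:
- manip.move_ptp(position, orientation): joint-space move of the TCP to a pose.
- manip.move_l(position, attitude=None, max_speed=0.15): straight line of the TCP; attitude=None keeps the orientation; max_speed is the mean speed in m/s.
- manip.move_j(angles): joint-space move.
- manip.set_gripper(opening, effort=None): opening from 0.0 (shut) to 1.0 (fully open); effort is the grip in N (None keeps the last); returns when the fingers have stopped.
- manip.dwell(seconds).
- manip.inverse_kinematics(position, orientation): joint angles nearest the present ones, or None.
- manip.grab_frame(name): name is "scene" or "top" or "wrist"; returns (picture, depth): 384x512x3 uint8, red, green, blue; 384x512 float32, m along the optical axis (not along the pixel's ray), 0 where there is no reading.
- manip.get_calibration(name): a dict with "camera_matrix" (3x3 intrinsics, pixels), "k1" (the pictures are not rectified: a ray, as slopes to the right and down, at radius r is drawn at 1 + k1 r^2 times it, then the intrinsics apply), "R" (3x3) and "t" (3): a world point X has camera coordinates R X + t. Camera axes: x right, y down, z forward; pixel columns grow to the right and rows downward; lengths in m; the calibration is good to about 2 mm. A picture is of the moment at which its call begins: read the wrist's pose just before it. get_calibration takes no time and is no camera call; for the wrist camera it gives the pose at the moment of the call.
A pose or a line that the arm cannot do raises manip.Unreachable and nothing moves.
- manip.sign_off(): hands the job in; it is judged then, once.
Trained networks look in the newest picture that a camera, given by its name, has taken for a name from the list of things; names that differ only in an ending like _2 or _b are one class to them, and where a whole thing is asked for, a point or a joint stands for the part that bears it (a point fixed in the world has none). Each returns a list of dicts, best first, with "confidence" (0 to 1); they miss things now and then, are a little off and sometimes report something else, mostly with a low value. They report only what shows in the picture. A call takes as long as a camera call. They do not tell look-alikes from the thing itself.
- manip.look_for(camera, name): "at" ([x, y, z] in m, in world coordinates, good to about 4 mm: the middle of the surface that is visible of it).
Readings, each from a call of its own:
- manip.current_time(): time.
- manip.current_qpos(): joint angles.
- manip.current_joint_vel(): joint speeds.
- manip.current_joint_torque(): joint torques, N m.
- manip.current_ee_pos(): TCP position.
- manip.current_tcp_rot(): TCP orientation.
- manip.current_force(): force on the tool from outside, world axes, zero at the start.
- manip.current_ft_torque(): the same for the moment, N m.
- manip.current_grip_width(): opening from 0.0 (shut) to 1.0 (fully open).
- manip.current_grip_force(): force on a finger pad.
Only numpy, scipy, OpenCV 4.12 (cv2) and the standard library are available. Lean on these libraries where they do the work, as an engineer would, in place of code of your own. Each camera call takes 0.05 s, during which the arm holds its last target. There are 200 camera calls.

## Working session

There is one attempt and no reset: what is moved stays moved. The work goes in short steps, each a Python script; the robot and the scene stay as the last script left them, time stands still between calls to the robot, and variables do not carry over. Pictures are saved under pics/ and viewed, at most 10 in all, crops included, and the job is handed in when it is done.

```bash
mkdir -p pics; python3 - <<'E'
from bench import manip as m
import cv2,numpy as np
ims=[]
for c in ("top","scene"):
    p,d=m.grab_frame(c); cv2.imwrite(f"pics/{c}0.png",p[:,:,::-1])
    for n in ("turntable","platter","pin","notch","hub","peg0","tram","bell","tin"):
        print(c,n,[(np.round(r["at"],3).tolist(),round(r["confidence"],2)) for r in m.look_for(c,n)][:4])
print(m.current_time())
E
```

```text
top turntable [([0.562, 0.067, 0.039], 0.68), ([0.704, 0.204, 0.044], 0.48)]
top platter [([0.575, 0.072, 0.055], 0.76), ([0.574, 0.349, 0.004], 0.75), ([0.815, 0.047, 0.006], 0.65), ([0.712, -0.242, 0.011], 0.65)]
top pin [([0.568, 0.062, 0.038], 0.94)]
top notch [([0.713, -0.241, 0.003], 0.73), ([0.579, 0.345, 0.01], 0.56), ([0.813, 0.046, 0.008], 0.56)]
top hub [([0.816, 0.05, 0.007], 0.87), ([0.71, -0.242, 0.011], 0.7), ([0.574, 0.348, 0.008], 0.68), ([0.567, 0.064, 0.038], 0.63)]
top peg0 [([0.574, 0.346, 0.012], 0.85), ([0.712, -0.238, 0.009], 0.82), ([0.575, 0.071, 0.053], 0.58), ([0.817, 0.045, 0.004], 0.56)]
top tram [([0.702, 0.202, 0.049], 0.71)]
top bell [([0.456, -0.045, 0.018], 0.74)]
top tin [([0.554, -0.106, 0.024], 0.94), ([0.576, 0.072, 0.053], 0.6)]
scene turntable [([0.623, 0.004, 0.036], 0.64)]
scene platter [([0.583, 0.333, 0.008], 0.84), ([0.821, 0.032, 0.01], 0.83), ([0.717, -0.254, 0.012], 0.77)]
scene pin [([0.622, 0.007, 0.032], 0.94)]
scene notch [([0.826, 0.033, 0.01], 0.88), ([0.584, 0.336, 0.013], 0.66), ([0.717, -0.253, 0.007], 0.59), ([0.589, 0.057, 0.052], 0.26)]
scene hub [([0.82, 0.031, 0.009], 0.96), ([0.583, 0.332, 0.01], 0.79), ([0.716, -0.247, 0.008], 0.62)]
scene peg0 [([0.823, 0.029, 0.006], 0.96), ([0.714, -0.252, 0.01], 0.77), ([0.583, 0.336, 0.007], 0.62), ([0.586, 0.056, 0.055], 0.61)]
scene tram [([0.71, 0.179, 0.048], 0.75)]
scene bell [([0.457, -0.058, 0.023], 0.95), ([0.566, -0.117, 0.018], 0.73)]
scene tin [([0.564, -0.119, 0.022], 0.69)]
1.0
```

View pics/top0.png

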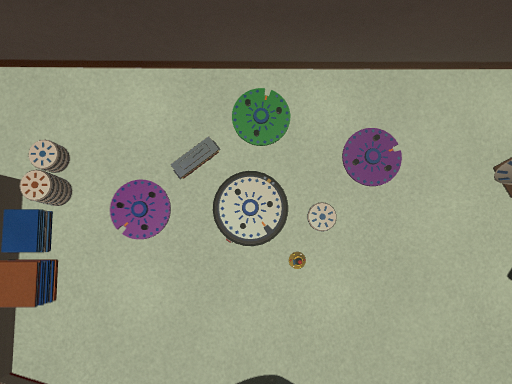

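View pics/scene0.png

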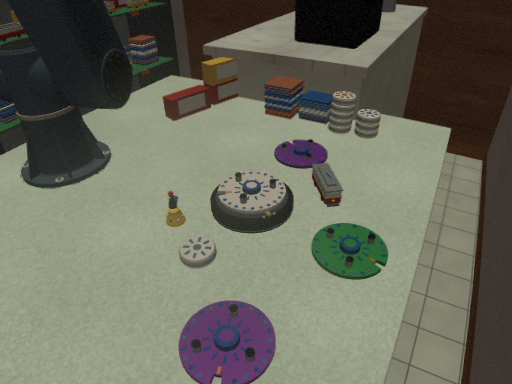

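Top view: the platter is centred at about (250,207), with its orange notch line near (266,224). There are brass-like spots at (268,180) and (229,240), so I'll take a closer look.

```bash
python3 - <<'E'
from bench import manip as m
import cv2,numpy as np
R=np.array([[0,1,0],[1,0,0],[0,0,-1.]])
print(np.round(m.current_tcp_rot(),2).tolist())
c=m.get_calibration("wrist"); print(np.round(-c["R"].T@c["t"],3), m.current_ee_pos(), c["k1"])
off=(-c["R"].T@c["t"]-m.current_ee_pos()); print("off in tool",m.current_tcp_rot().T@off)
m.set_gripper(0.0)
R=m.current_tcp_rot()
m.move_ptp([0.50,0.07,0.33],np.array([[1,0,0],[0,-1,0],[0,0,-1.]]))
p,d=m.grab_frame("wrist"); cv2.imwrite("pics/w0.png",p[:,:,::-1])
np.savez("w0.npz",p=p,d=d,**{k:np.array(v) for k,v in m.get_calibration("wrist").items()})
c=m.get_calibration("wrist"); print(np.round(-c["R"].T@c["t"],3), m.current_ee_pos())
t=cv2.imread("pics/top0.png")[160:256,200:304]; cv2.imwrite("pics/topc.png",cv2.resize(t,None,fx=6,fy=6,interpolation=2))
print(m.current_time(),m.current_grip_width(),m.current_force())
E
```

```text
[[0.92, 0.38, -0.0], [0.38, -0.92, 0.0], [-0.0, -0.0, -1.0]]
[ 0.276 -0.479  0.375] [ 0.211028  -0.5078767  0.2042887] -0.04593532129503679
off in tool [ 0.07109889 -0.00210658 -0.17029232]
[0.57  0.072 0.5  ] [0.50006674 0.06944213 0.32982638]
4.1583 -0.001901747433416359 [-0.50648767 -0.11019997 -0.41960034]
```

View pics/w0.png

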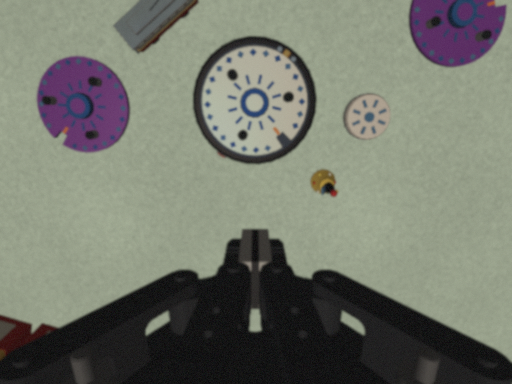

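View pics/topc.png

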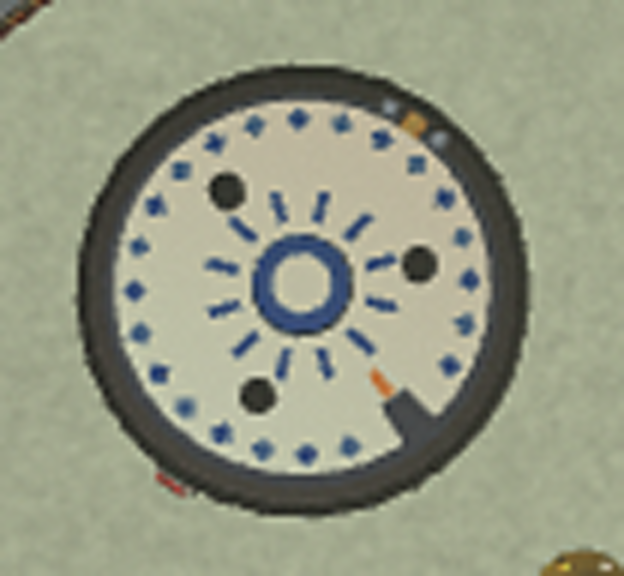

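Brass drive pin is between two screws at topc (415,124), wrist (288,54). Notch is at topc (405,415), wrist (285,138). Pegs in wrist are (232,75), (288,97) and (243,134). A turn of about 105° anticlockwise is needed.

```bash
cat > h.py <<'E'
from bench import manip as m
import cv2,numpy as np
def px2w(c,uv,z):
    K=np.array(c["camera_matrix"],float);R=np.array(c["R"]);t=np.array(c["t"]).ravel();k=float(c["k1"])
    a=np.linalg.solve(K,[uv[0],uv[1],1.])[:2]; s=a.copy()
    for _ in range(20): s=a/(1+k*(s@s))
    r=R.T@np.array([s[0],s[1],1]); o=-R.T@t
    return (o+r*(z-o[2])/r[2])[:2]
def pegfit(pegs): # pegs in order 0,1,2 -> centre, notch angle
    pegs=np.array(pegs);c=pegs.mean(0); d=pegs-c
    z=(d[:,0]+1j*d[:,1])*np.exp(-1j*np.radians([60,180,300]))
    return c,np.angle(z.sum()),np.abs(z)
ang=lambda v:np.arctan2(v[1],v[0])
def tool(a): # tool y axis along world direction a, z down
    y=np.array([np.cos(a),np.sin(a),0]);z=np.array([0,0,-1.]);return np.c_[np.cross(y,z),y,z]
E
python3 - <<'E'
from h import *
ct=m.get_calibration("top");cw=dict(np.load("w0.npz"))
T=lambda u,v:(199.58+u/6,159.58+v/6)
for c,pg,hub,pin,nt in((ct,[T(419,264),T(227,190),T(258,396)],T(302,284),T(415,124),T(382,383)),
   (cw,[(288,97),(232.5,75),(243,134)],(254.5,102),(287.5,53.5),(279,132))):
    C,a,r=pegfit([px2w(c,p,.0725) for p in pg]); h=px2w(c,hub,.0665)
    p=px2w(c,pin,.043);n=px2w(c,nt,.0545)
    print(C,h,"notch",np.degrees(a),np.degrees(ang(n-C)),r,"pin",np.degrees(ang(p-C)),np.hypot(*(p-C)))
d=cw["d"];print(cw["p"].shape, d[102,254],d[250,254],d[180,254])
E
```

```text
[0.57685403 0.06947351] [0.57688406 0.06931846] notch -140.80712443040755 -140.28742136351076 [0.04745457 0.04765408 0.04796826] pin -34.11882978041215 0.08197113316148508
[0.5774163  0.07211679] [0.57808639 0.07213198] notch -140.77300861004264 -139.19553961367325 [0.04675979 0.04670962 0.04623005] pin -34.730868040300784 0.08276519404904141
(384, 512, 3) 0.4128284 0.12723693 0.5125061
```

```bash
cat >> h.py <<'E'
C=np.array([.577,.071])
def pose(phi,off,z,flip,r=.048):
    u=np.array([np.cos(phi),np.sin(phi)]);t=np.array([-u[1],u[0]])
    return np.r_[C+r*u-off*t,z],tool(phi+np.pi*flip)
E
python3 - <<'E'
from h import *
for n,a in (("peg0",60),("peg1",180),("peg2",300)):
  for f in (0,1):
    L=[]
    for d in (0,50,106.4):
        p,R=pose(np.radians(-140.8+a+d),.018,.06,f); q=m.inverse_kinematics(p,R); L.append(None if q is None else np.round(q,2).tolist())
    print(n,f,L)
E
```

```text
peg0 0 [[-0.05, 0.57, 1.72, -0.0, 0.86, 1.36], [-0.03, 0.63, 1.6, -0.0, 0.91, 0.51], [0.05, 0.66, 1.53, -0.0, 0.94, -0.4]]
peg0 1 [[-0.05, 0.57, 1.72, -0.0, 0.86, -1.78], [-0.03, 0.63, 1.6, -0.0, 0.91, -2.63], [0.05, 0.66, 1.53, -0.0, 0.94, 2.74]]
peg1 0 [[0.07, 0.66, 1.54, -0.0, 0.94, -0.62], [0.12, 0.63, 1.61, -0.0, 0.91, -1.44], [0.12, 0.55, 1.74, -0.0, 0.85, -2.42]]
peg1 1 [[0.07, 0.66, 1.54, -0.0, 0.94, 2.52], [0.12, 0.63, 1.61, -0.0, 0.91, 1.7], [0.12, 0.55, 1.74, -0.0, 0.85, 0.72]]
peg2 0 [[0.11, 0.54, 1.77, -0.0, 0.83, -2.67], [0.03, 0.51, 1.82, -0.0, 0.81, 2.66], [-0.04, 0.55, 1.75, -0.0, 0.84, 1.61]]
peg2 1 [[0.11, 0.54, 1.77, -0.0, 0.83, 0.47], [0.03, 0.51, 1.82, -0.0, 0.81, -0.48], [-0.04, 0.55, 1.75, -0.0, 0.84, -1.53]]
```

```bash
python3 - <<'E'
from h import *
a0=np.radians(-140.8+60)
p,R=pose(a0,.034,.12,0); m.move_ptp(p,R); F0=np.array(m.current_force())
p[2]=.060; m.move_l(p); print(m.current_time(),np.round(m.current_force()-F0,1))
p,R=pose(a0,.022,.060,0); m.move_l(p,max_speed=.06)
for d in range(0,99,14):
    p,R=pose(a0+np.radians(d),.018,.060,0); m.move_l(p,R,max_speed=.06)
    f=np.array(m.current_force())-F0; print(d,round(m.current_time(),2),np.round(f,1))
    if np.linalg.norm(f)>25: break
# back off, raise and look
p,R=pose(a0+np.radians(d),.026,.060,0); m.move_l(p,R)
p[2]=.1;m.move_l(p)
m.move_ptp([.507,.073,.19],np.array([[1,0,0],[0,-1,0],[0,0,-1.]]))
c=m.get_calibration("wrist");P,D=m.grab_frame("wrist");cv2.imwrite("pics/w1.png",P[:,:,::-1]);np.savez("w1.npz",p=P,d=D,**{k:np.array(v) for k,v in c.items()})
print(m.current_time())
E
```

```text
5.6 [-0.3  1.9 -0. ]
0 6.2 [ 0.4  0.6 -0.1]
14 6.59 [-0.4  0.7 -0.3]
28 6.98 [-0.3  0.6  1. ]
42 7.38 [-0.5 -0.3 -0.3]
56 7.77 [0.3 0.8 0.9]
70 8.16 [-0.1  1.1 -0.2]
84 8.55 [-0.5  0.7  1. ]
98 8.94 [ 0.8 -0.1  0.6]
11.325
```

View pics/w1.png

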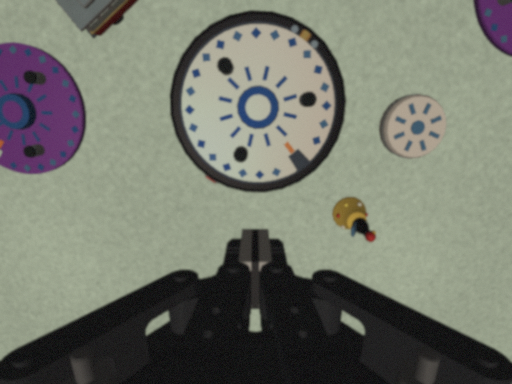

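The platter hasn't turned: the notch is still at (298,157) and the pin at (305,34). The finger must have missed the peg, so I'll check the poses and look from the side.

```bash
python3 - <<'E'
from h import *
z=np.load("w1.npz");print(np.round(z["d"][225:265:4,254],3)); print("peg/plate depth",z["d"][98,308],z["d"][107,257],z["d"][60,257])
a0=np.radians(-140.8+60)
p,R=pose(a0,.034,.12,0); m.move_ptp(p,R)
p[2]=.060; m.move_l(p); print(p,m.current_ee_pos(),np.round(m.current_tcp_rot(),2).tolist())
p,R=pose(a0,.022,.060,0); m.move_l(p,max_speed=.06); print(p,m.current_ee_pos())
P,D=m.grab_frame("scene");P=P[140:250,180:325]
cv2.imwrite("pics/s1.png",cv2.resize(P[:,:,::-1],None,fx=5,fy=5,interpolation=2))
p,R=pose(a0+.1,.018,.060,0); m.move_l(p,R,max_speed=.06); print(p,m.current_ee_pos(),m.current_time(),m.current_force())
E
```

```text
[0.385 0.15  0.145 0.14  0.135 0.132 0.129 0.124 0.12  0.117]
peg/plate depth 0.27349278 0.2818744 0.28119797
[0.55111166 0.0181815  0.06      ] [0.55165122 0.01858904 0.06115746] [[0.99, 0.16, 0.0], [0.16, -0.99, -0.0], [0.0, 0.0, -1.0]]
[0.5629573  0.02010007 0.06      ] [0.56353814 0.02016612 0.06046334]
[0.57197394 0.01998296 0.06      ] [0.57180397 0.0199522  0.05995027] 13.0583 [ 0.34994313 -0.53055915 -0.46901301]
```

View pics/s1.png

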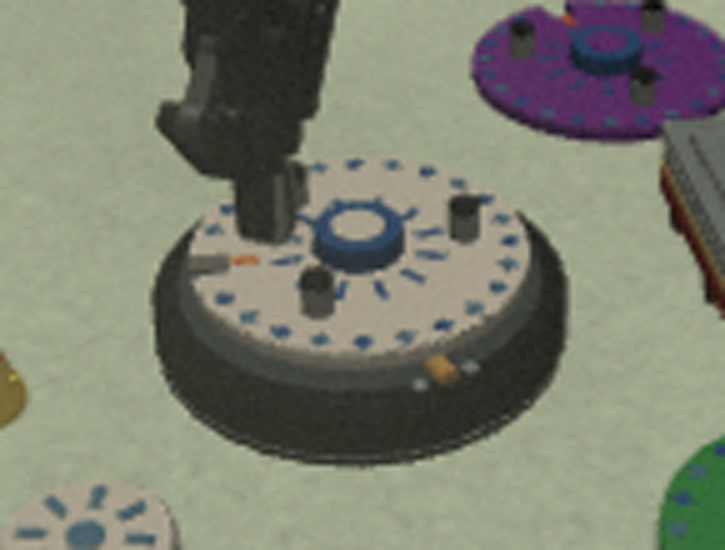

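```bash
cat >> h.py <<'E'
def proj(c,X):
    K=np.array(c["camera_matrix"],float);x=np.array(c["R"])@X+np.array(c["t"]).ravel()
    s=x[:2]/x[2]; s=s*(1+float(c["k1"])*(s@s)); return (K@np.r_[s,1])[:2]
E
python3 - <<'E'
from h import *
c=m.get_calibration("scene")
f=lambda X:np.round((proj(c,np.array(X))-[180,140])*5,0)
print("tcp",f([.5635,.0202,.0605]),"tcp+30",f([.5635,.0202,.0905]),"hub",f([.577,.071,.0665]))
for a,n in((60,"peg0"),(180,"peg1"),(300,"peg2"),(0,"notch45")):
    t=np.radians(-140.8+a); print(n,f([.577+.048*np.cos(t),.071+.048*np.sin(t),.0725]))
print("grip",m.current_grip_width())
z=np.load("w1.npz");print("camz",z["R"][2]); 
for v in range(224,236): print(v,np.round(z["d"][v,240:270:4],3))
E
```

```text
tcp [271. 286.] tcp+30 [267. 229.] hub [358. 223.]
peg0 [316. 273.]
peg1 [464. 199.]
peg2 [291. 167.]
notch45 [248. 224.]
grip 0.0018170575916263098
camz [-2.74983017e-01 -3.67902401e-04 -9.61449013e-01]
224 [0.384 0.384 0.385 0.385 0.386 0.384 0.385 0.386]
225 [0.385 0.384 0.385 0.386 0.386 0.385 0.386 0.386]
226 [0.385 0.386 0.386 0.386 0.386 0.387 0.387 0.385]
227 [0.385 0.387 0.387 0.386 0.386 0.386 0.387 0.387]
228 [0.387 0.386 0.386 0.386 0.387 0.387 0.387 0.388]
229 [0.387 0.149 0.15  0.15  0.15  0.15  0.149 0.388]
230 [0.387 0.148 0.147 0.147 0.147 0.147 0.148 0.387]
231 [0.386 0.147 0.146 0.147 0.146 0.147 0.147 0.389]
232 [0.387 0.145 0.147 0.147 0.145 0.145 0.145 0.387]
233 [0.389 0.144 0.143 0.145 0.143 0.144 0.144 0.145]
234 [0.388 0.144 0.143 0.143 0.144 0.143 0.143 0.144]
235 [0.391 0.142 0.143 0.143 0.143 0.141 0.144 0.142]
```

```bash
python3 - <<'E'
from h import *
for f,tcp in(("w1.npz",[.507,.073,.19]),):
    z=np.load(f);K=z["camera_matrix"];k=float(z["k1"])
    for uv in((254,229),(254,233),(242,230),(268,234)):
        a=np.linalg.solve(K,[*uv,1.])[:2];s=a.copy()
        for _ in range(20): s=a/(1+k*(s@s))
        X=z["R"].T@(np.r_[s,1]*z["d"][uv[1],uv[0]]-z["t"]); print(uv,np.round(X,4),np.round(X-tcp,4))
E
```

```text
(254, 229) [0.5181 0.0759 0.2206] [0.0111 0.0029 0.0306]
(254, 233) [0.5181 0.0759 0.2257] [0.0111 0.0029 0.0357]
(242, 230) [0.5186 0.0819 0.2232] [0.0116 0.0089 0.0332]
(268, 234) [0.5183 0.0691 0.2274] [ 0.0113 -0.0039  0.0374]
```

Both cameras put the real fingertip about 24–30 mm above the reported TCP, so it passed over the pegs. I'll allow for this and come down with a force guard.

```bash
python3 - <<'E'
from h import *
a0=np.radians(-140.8+60)
p,R=pose(a0,.036,.060,0); m.move_l(p,R); m.dwell(.1); F0=np.array(m.current_force())
for z in (.05,.044,.040,.037):
    p[2]=z; m.move_l(p,max_speed=.05); f=np.array(m.current_force())-F0; print(z,np.round(f,1),m.current_ee_pos()[2])
    if f[2]>4: print("touch"); z+=.003; p[2]=z; m.move_l(p,max_speed=.05); break
for d in (-4,0,7,14):
    q,R=pose(a0+np.radians(d),.018,z,0); m.move_l(q,R,max_speed=.05)
    f=np.array(m.current_force())-F0; print(d,round(m.current_time(),2),np.round(f,1))
    if np.linalg.norm(f)>25: break
P,D=m.grab_frame("scene");P=P[140:250,180:325]
cv2.imwrite("pics/s2.png",cv2.resize(P[:,:,::-1],None,fx=5,fy=5,interpolation=2)); print("z",z)
E
```

```text
0.05 [ 1.5 -0.4  0.1] 0.04943649080477359
0.044 [ 0.5 -0.4 -0.3] 0.0436382369317651
0.04 [ 1.  -0.3 -0.8] 0.039789432731222166
0.037 [-0.5 -0.7 -0.5] 0.03684240152351387
-4 15.02 [ 0.4 -0.2 -1. ]
0 15.27 [-0.3  0.5 -1.6]
7 15.54 [ 0.7 -0.9 -1.3]
14 15.82 [-0.2 -0.1 -1.2]
z 0.037
```

View pics/s2.png

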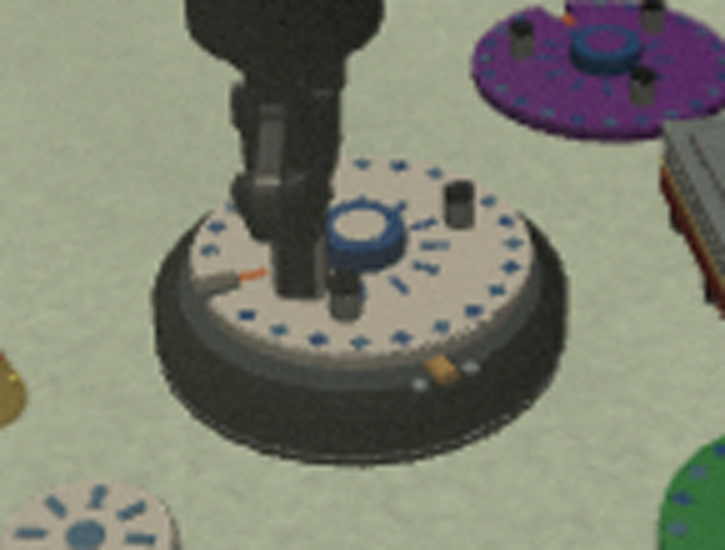

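The finger is now behind peg0 (345,295) and the platter is turning; the notch has moved to (220,285). I'll keep pushing to just short of the pin, then look.

```bash
python3 - <<'E'
from h import *
a0=np.radians(-140.8+60);z=.037
for d in range(22,103,8):
    q,R=pose(a0+np.radians(d),.018,z,0); m.move_l(q,R,max_speed=.06)
print(d,m.current_time(),m.current_force())
p,R=pose(a0+np.radians(d),.028,z,0); m.move_l(p,R)
p[2]=.09;m.move_l(p)
m.move_ptp([.507,.073,.17],np.array([[1,0,0],[0,-1,0],[0,0,-1.]]))
c=m.get_calibration("wrist");P,D=m.grab_frame("wrist");np.savez("w2.npz",p=P,d=D,**{k:np.array(v) for k,v in c.items()})
cv2.imwrite("pics/w2.png",cv2.resize(P[0:200,150:370,::-1],None,fx=3,fy=3,interpolation=cv2.INTER_CUBIC))
print(m.current_time())
E
```

```text
102 19.075 [-0.35360522  0.05937327 -0.27385109]
21.5917
```

View pics/w2.png

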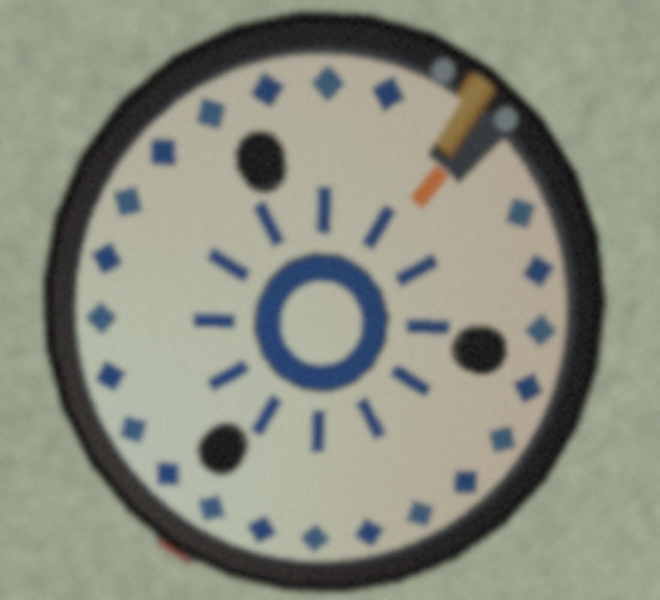

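Peg0 is now at (262,160) in the crop, and the pin (450,145)–(484,80) lies in the notch but towards its anticlockwise side. The notch root corners are (433,155) and (463,179).

```bash
python3 - <<'E'
from h import *
c=np.load("w2.npz");f=lambda x,y,z:px2w(c,(150+(x+.5)/3-.5,(y+.5)/3-.5),z)
H=f(320,322,.0665);print("hub",H)
d=lambda v:round(np.degrees(ang(v-H)),2)
pg=[f(262,160,.07),f(223,449,.07),f(479,349,.07)]
rt=[(480,349),(262,160),(223,449)]
C_,a,r=pegfit([f(*q,.071) for q in rt]);print("pegs",C_,np.degrees(a),r)
print("orange",d(f(445,169,.0545)),d(f(418,203,.0545)),"root",d(f(448,167,.0545)),d(f(448,167,.05)))
print("pin out",d(f(480,86,.045)),np.hypot(*(f(480,86,.045)-H)),"in",d(f(450,143,.045)))
print("screws mid",d(f(474.5,94.5,.042)))
E
```

```text
hub [0.57782336 0.07410635]
pegs [0.57760499 0.07362429] -159.03179415375263 [0.04709841 0.04725072 0.04733521]
orange -40.02 -40.28 root -40.32 -40.33
pin out -34.84 0.08452192481536341 in -36.75
screws mid -34.9
```

```bash
python3 - <<'E'
from h import *
a0=np.radians(-140.8+60);z=.037
p,R=pose(a0+np.radians(102),.030,.09,0); m.move_ptp(p,R)
p[2]=z; m.move_l(p)
for d in (102,106.5):
    q,R=pose(a0+np.radians(d),.018,z,0); m.move_l(q,R,max_speed=.04)
m.dwell(.2)
p,R=pose(a0+np.radians(d),.028,z,0); m.move_l(p,R)
p[2]=.09;m.move_l(p)
m.move_ptp([.507,.073,.17],np.array([[1,0,0],[0,-1,0],[0,0,-1.]]))
c=m.get_calibration("wrist");P,D=m.grab_frame("wrist");np.savez("w3.npz",p=P,d=D,**{k:np.array(v) for k,v in c.items()})
cv2.imwrite("pics/w3.png",cv2.resize(P[0:200,150:370,::-1],None,fx=3,fy=3,interpolation=cv2.INTER_CUBIC))
print(m.current_time())
E
```

```text
27.2833
```

View pics/w3.png

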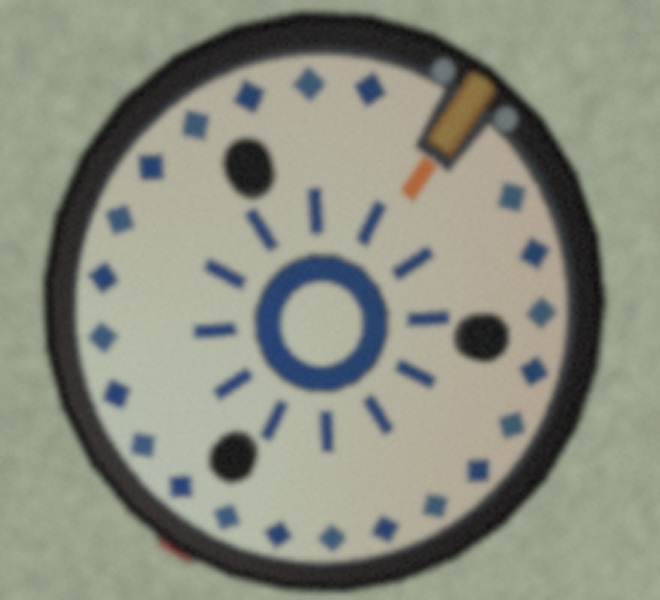

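The pin sits centred in the notch, with even dark gaps on both sides at (458,118). Now pressing at the hub with a force guard.

```bash
python3 - <<'E'
from h import *
m.move_ptp([.5775,.072,.075],np.array([[1,0,0],[0,-1,0],[0,0,-1.]]))
m.dwell(.1);F0=np.array(m.current_force())
m.move_l([.5775,.072,.048],max_speed=.06)
z=.048;z0=None
while z>.022:
    z-=.001; m.move_l([.5775,.072,z],max_speed=.02)
    f=np.array(m.current_force())-F0; e=m.current_ee_pos()[2]; print(round(z,4),round(e,4),np.round(f,1))
    if z0 is None and f[2]>3: z0=e
    if f[2]>24: break
print("contact",z0,m.current_time())
E
```

```text
0.047 0.0472 [-0.7 -0.5 -1.3]
0.046 0.046 [-1.  -0.7 -1. ]
0.045 0.0449 [-1.9  0.6 -1.1]
0.044 0.0439 [-1.3  0.1 -1.6]
0.043 0.0429 [-0.1  0.  -0.7]
0.042 0.0419 [-0.7  0.8 -0.2]
0.041 0.0409 [-0.4 -0.5 -1.2]
0.04 0.0399 [-1.1 -0.4  0.1]
0.039 0.0392 [-1.5  0.5  2.1]
0.038 0.0383 [-2.2  0.2  4.8]
0.037 0.0374 [-2.5 -0.   4.9]
0.036 0.0364 [-2.1  0.2  5.1]
0.035 0.0354 [-1.7 -0.9  5.4]
0.034 0.0344 [-2.2  0.3  5.3]
0.033 0.0334 [-1.8  0.8  5.4]
0.032 0.0327 [-3.5 -0.6  9.8]
0.031 0.0326 [-6.8 -0.5 19.2]
0.03 0.0324 [-11.4  -1.3  30.2]
contact 0.03831501193479636 33.025
```

It moved 6.7 mm and then came up hard, so it should be home. I'll retreat and verify.

```bash
python3 - <<'E'
from h import *
m.move_l([.5775,.072,.034],max_speed=.03);m.move_l([.5775,.072,.09],max_speed=.1)
m.move_ptp([.507,.073,.17],np.array([[1,0,0],[0,-1,0],[0,0,-1.]]))
c=m.get_calibration("wrist");P,D=m.grab_frame("wrist")
old=np.load("w3.npz")
def zz(c,D,v,u):
    K=c["camera_matrix"];s=np.linalg.solve(np.array(K),[u,v,1.]); dd=np.median(D[v-2:v+3,u-2:u+3]); return (np.array(c["R"]).T@(s*dd-np.array(c["t"]).ravel()))[2]
for n,(x,y) in dict(hub=(320,322),N=(310,150),W=(160,300),S=(320,480),E=(510,270),drum=(60,300)).items():
    v,u=y//3,150+x//3; print(n,round(zz(old,old["d"],v,u),4),round(zz(c,D,v,u),4))
S,_=m.grab_frame("scene");a=cv2.resize(S[140:250,180:325,::-1],(520,394));b=cv2.resize(P[0:200,150:370,::-1],None,fx=1.97,fy=1.97)[:394]
cv2.imwrite("pics/fin.png",cv2.resize(np.hstack([a,b]),None,fx=.82,fy=.82)); print(m.current_time())
for n in("tram","bell","tin"): print(n,[np.round(r["at"],3).tolist() for r in m.look_for("scene",n)][:1])
E
```

```text
hub 0.0672 0.0607
N 0.0552 0.0487
W 0.0551 0.0482
S 0.0552 0.0487
E 0.0552 0.0487
drum 0.0401 0.0399
34.625
tram [[0.712, 0.179, 0.049]]
bell [[0.453, -0.058, 0.024]]
tin [[0.562, -0.117, 0.02]]
```

View pics/fin.png

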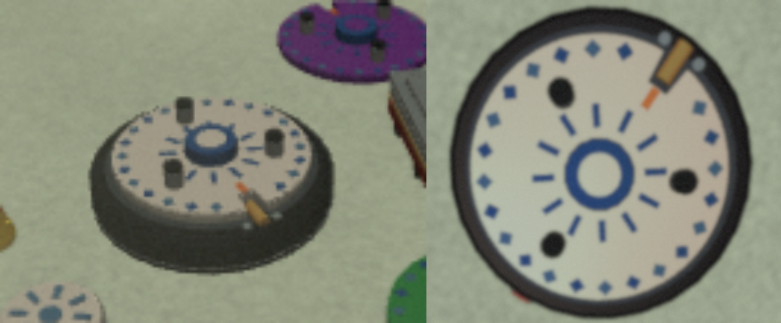

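The platter is down 6.5 mm and level, with the pin standing in the notch at (672,65). The souvenirs haven't moved.

```bash
python3 -c "
from bench import manip as m
print(m.sign_off())"
```

```text
the job is handed in; nothing more can be done
None
```

The platter is turned onto the drive pin and pressed fully home (6.5 mm down and level), the souvenirs are where they stood, and the job is handed in.

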